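# Spin-check a hand-truck wheel and stop it with its mark at the dial gauge

## Task

Check the new bearing of the red hand-truck wheel: with a fingertip flick it round, either way, so that it spins by itself at a quarter turn a second or faster, and leave it running untouched for three seconds. Then brake it with a light fingertip on the black tyre so that the yellow paint mark comes to rest at the tip of the dial gauge (ease it under the fingertip if it is a little off), and finish while still resting the fingertip on the tyre, holding the mark there for the gauge to be zeroed. Do not grip or lift anything, do not touch the gauge, and leave the loose things on the bench where they are.

Things in the scene. Friction and masses are not known exactly. Their poses are not given: they have to be found in the camera images.
- hub (a point): centre of the wheel, on its upright axle, level with the tyre's top, 140 mm above the bench. The hand-truck wheel lies flat, 250 mm across. Outwards from the axle: red hub to 26 mm radius, 145 mm high, its washer, nut and axle end reaching 165 mm; four open windows from 26 to 90 mm; red rim to 102 mm, top at 136 mm; black tyre 101 to 125 mm radius, from 80 to 140 mm above the bench, flat on top.
- spoke (a point): top of a spoke at its middle, 58 mm from the axle, 130 mm above the bench, straight between hub and mark. Four straight red spokes, 14 mm wide and 36 mm deep (94 to 130 mm above the bench), part the windows: one in line with the mark, the others at 90, 180 and 270 degrees from it. A fingertip put down into a window can push a spoke sideways.
- mark (a point): middle of the yellow paint mark, at the top outer edge of the tyre (125 mm from the axle, 140 mm above the bench); it turns with the wheel. The mark is a stripe 24 mm wide that runs outwards across the top of the tyre and down its tread.
- hubwheel (a joint): angle of the wheel about its upright axle, rad, growing counter-clockwise seen from above, without limit; starts anywhere. Where the mark points is seen from mark and hub. The wheel weighs about 1.6 kg (inertia about 0.015 kg m2) and runs so freely that a spin dies only over tens of seconds; a few newtons on the tyre stop a slow spin in about a tenth of a second.
- tyre: the black rubber tyre, the part to brake on and to hold; it turns with the red wheel and yields downwards under a fingertip like an air-filled tyre, about 3 N per mm, at most 8 mm; it is not to be lifted. Origin on the axle at bench level, x towards the yellow mark, z up.
- stylus (a point): tip of the dial gauge's plunger, with a small red ball; it points level at the axle from outside, 1.5 mm from the tread and 110 mm above the bench. The gauge stands on the side of the wheel away from the robot, within about 70 degrees of straight beyond the axle.
- gauge: dial gauge on a magnetic stand: white dial 58 mm across facing up, top at 121 mm; grey base 58 by 50 mm; post up to 170 mm high. All of it lies along the line from the axle through the stylus, 126 to 285 mm from the axle, within 40 mm either side. It does not move; do not touch it. Origin on the wheel's axle at bench level, x towards the dial.
- bearing: old ball bearing lying flat, steel ring 52 mm across, 15 mm high, bore 20 mm; origin under its centre. Leave it.
- nut: loose brass nut, 32 mm across, 16 mm high; origin under its centre. Leave it.
- spanner: steel spanner, about 220 mm long, lying flat along its x axis. Leave it.
- mallet: mallet with wooden handle and black head, about 280 mm long, lying along its x axis. Leave it.
- grease: blue grease tin with a red label, 86 mm across and 85 mm high, standing; origin under its centre. Leave it.
- marker: yellow paint marker pen, 16 mm thick, 130 mm long, lying along its x axis. Leave it.
- caster: spare caster standing on its plate, 105 by 85 mm, wheel upwards, 148 mm high; origin under the plate's centre. Leave it.
- vice: blue drill-press vice, 240 by 150 mm, 66 mm high, fixed to the bench under the wheel; the wheel's upright stub axle is clamped in its jaws. Origin on the axle at bench level. It need not be touched.
Mind the look-alikes: they are no part of the job. What is shaped like the gauge but orange is not meant.

How it is judged:
On the way:
1. the wheel spins by itself at more than 1 rad/s for 2.5 s with nothing of the robot touching it ((velocity of joint hubwheel above 1 rad/s or velocity of joint hubwheel below -1 rad/s) and contact force between each of the arm, the fingers and vice below 0.05 N), for 2.5 s.
At the end, for the whole second after the job is handed in: The wheel is at rest with the middle of the yellow mark within 12 mm of the gauge's tip seen from above (the tip is inside the 24 mm stripe), and a fingertip rests on the tyre with more than 0.5 N (horizontal distance between mark and stylus below 0.012 m and velocity of joint hubwheel between -0.05 and 0.05 rad/s and contact force between the fingers and tyre above 0.5 N); the arm keeps its last pose, push and grip.
It fails at once if the gauge is touched (contact force between any of the fingers, the arm and gauge above 0.5 N).
It fails at once if the tyre is lifted (by more than 3.5 mm), or gripped or leant on (more than 35 N) (contact force between the fingers and tyre above 35 N or height (world z) of mark above 0.1435 m).
It fails at once if a loose thing on the bench is moved or lifted (more than 20 mm) (distance of any of bearing, nut, spanner, mallet, grease, marker, caster from where it was at the start of the episode above 0.02 m).
It also fails if it takes over 45 s, if anything falls off the work surface, if the arm or the gripper's body presses on something with over 40 N, if the wrist force passes 120 N, or if a joint passes its speed limit or range.

## Robot

A 6-joint arm with a two-finger parallel gripper is mounted at the origin on the work surface. World frame = base frame: x ahead of the robot, y to its left, z up, the work surface at z = 0. Lengths are in m, angles in rad, forces in N, time in s.
With the tool pointing down it reaches from about 0.35 to 1 m from the base axis. Payload 7.1 kg.
Tool frame: the origin (TCP) lies between the finger pads; the fingertips stand 22 mm ahead of it and the grasp point (between the pads) lies 3 mm ahead of it; x points along the fingers, y is the direction in which the jaws open and shut, and the axes are right-handed (so a half turn about x gives the same grasp; the last joint's range is limited). The gripper opens to 85 mm and grips with 20 to 120 N. Pads are 22 mm wide; open, the fingers measure 114 mm over their backs; the gripper's body (76 mm by 85 mm) begins 54 mm behind the grasp point. The pads swing forward as they close: fully open they stand 13 mm farther back than shut.
Start: joints at [1.26, 0.423, 1.63, -0, 1.089, -0.019], TCP at [0.18, 0.599, 0.253] pointing down, gripper open.
Joint ranges: [-3, 3], [-0.9, 2.11], [0.09, 2.58], [-1.31, 4.45], [0.11, 2.69], [-2.54, 2.54]. Speed limits (rad/s): [2.39, 2.39, 3.01, 3.14, 3.14, 3.14].

## Interface

Orientations are given as a rotation vector (axis times angle).
In Python, from rig import manip gives the robot as it stands. The module is installed in compiled form; this text tells all that it offers. Calls block until the motion is done:
- manip.move_to(position, orientation): joint-space move of the TCP to a pose.
- manip.servo_line(position, orientation=None, rate=0.15): straight line of the TCP; orientation=None keeps the orientation; rate is the mean speed in m/s.
- manip.set_joints(angles): joint-space move.
- manip.command_gripper(opening, f_grip=None): finger opening in m; f_grip is the grip in N (None keeps the last); returns when the fingers have stopped.
- manip.hold(seconds).
- manip.solve_ik(position, orientation): joint angles nearest the present ones, or None.
- manip.camera(name): name is "side" or "top" or "wrist"; returns a dict with "image" (400x640x3 uint8, red, green, blue), "fx", "fy", "cx", "cy" (pixels), "cam_to_world" (4x4, takes a point from camera to world coordinates); the wrist camera has in their place "mount" (4x4, takes a point from camera to tool coordinates, whose origin is the TCP and whose axes are the tool frame's). Camera axes: x right, y down, z forward; pixel columns grow to the right and rows downward; lengths in m; the calibration is good to about 2 mm. A picture is of the moment at which its call begins: read the wrist's pose just before it. There is no depth.
A pose or a line that the arm cannot do raises manip.IKError and nothing moves.
- manip.sign_off(): hands the job in, once; it reports no verdict.
Readings, each from a call of its own:
- manip.get_time(): time.
- manip.get_joint_positions(): joint angles.
- manip.get_joint_vel(): joint speeds.
- manip.get_tau(): joint torques, N m.
- manip.get_position(): TCP position.
- manip.get_ee_rot(): TCP orientation.
- manip.get_contact_force(): force on the tool from outside, world axes, zero at the start.
- manip.get_torque(): the same for the moment, N m.
- manip.get_width(): finger opening in m.
Only numpy, scipy, OpenCV 4.12 (cv2) and the standard library are available. Lean on these libraries where they do the work, as an engineer would, in place of code of your own. Each camera call takes 0.05 s, during which the arm holds its last target.

## Working session

There is one attempt and no reset: what is moved stays moved. The work goes in short steps, each a Python script; the robot and the scene stay as the last script left them, time stands still between calls to the robot, and variables do not carry over. Pictures are saved under pics/ and viewed, and the job is handed in when it is done.

```bash
mkdir -p pics; python3 - <<'E'
from rig import manip
import cv2,numpy as np,pickle
for n in ["top","side","wrist"]:
    c=manip.camera(n); cv2.imwrite(f"pics/{n}0.png",c["image"][:,:,::-1]); pickle.dump(c,open(f"{n}0.pkl","wb"))
    print(n,c["fx"],c["fy"],c["cx"],c["cy"]); print(np.round(c.get("cam_to_world",c.get("mount")),3))
print(manip.get_time(),manip.get_position(),manip.get_ee_rot(),manip.get_width())
E
```

```text
top 382.53601580716395 382.53601580716395 314.72138815105524 199.66409175474985
[[-3.400e-02 -9.770e-01  2.090e-01  1.650e-01]
 [-9.990e-01  3.400e-02 -6.000e-03  5.000e-03]
 [-1.000e-03 -2.090e-01 -9.780e-01  1.236e+00]
 [ 0.000e+00  0.000e+00  0.000e+00  1.000e+00]]
side 411.1896749206895 411.1896749206895 319.89881932656823 199.3375525537126
[[ 0.926 -0.291  0.238  0.108]
 [-0.376 -0.736  0.562 -0.718]
 [ 0.012 -0.611 -0.792  1.136]
 [ 0.     0.     0.     1.   ]]
wrist 287.15570689674684 287.15570689674684 322.31717279726786 199.51964294348875
[[-0.    -0.313  0.95  -0.121]
 [ 1.    -0.001  0.     0.   ]
 [ 0.001  0.95   0.313 -0.081]
 [ 0.     0.     0.     1.   ]]
0.15 [0.17966604 0.59818432 0.25269221] [ 0.22811125  1.55882186 -0.23006491] 0.08515005794497227
```

View pics/top0.png

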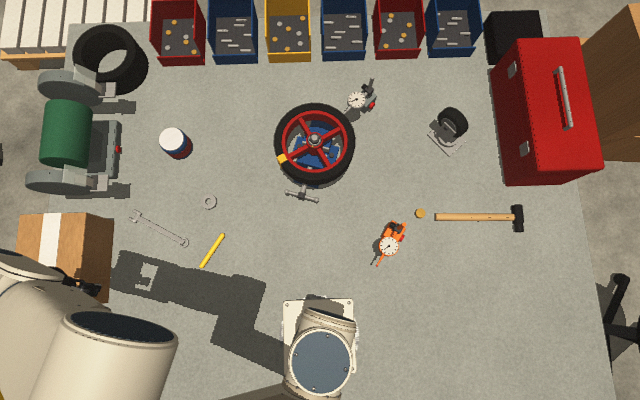

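View pics/side0.png

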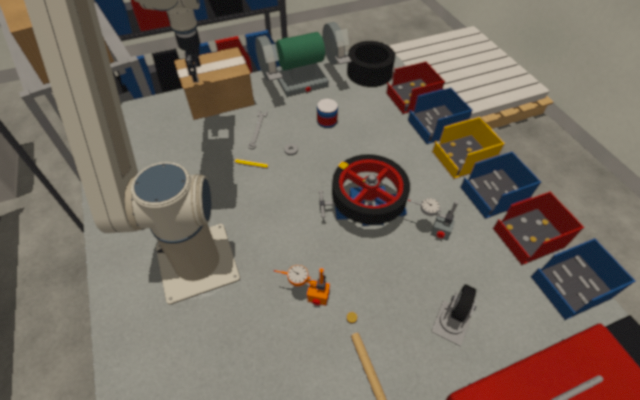

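The top view shows the wheel near (315,142), the yellow mark at (281,159) and the white gauge at (357,100). An orange decoy stands at (390,243). I'll zoom in and measure.

```bash
cat > h.py <<'E'
import numpy as np,cv2
from scipy.optimize import least_squares
def ray(c,u,v,z):
    T=np.array(c["cam_to_world"]); d=T[:3,:3]@np.array([(u-c["cx"])/c["fx"],(v-c["cy"])/c["fy"],1.]); o=T[:3,3]
    return o+d*(z-o[2])/d[2]
def proj(c,P):
    T=np.array(c["cam_to_world"]); p=T[:3,:3].T@(np.asarray(P,float)-T[:3,3])
    return np.array([c["cx"]+c["fx"]*p[0]/p[2],c["cy"]+c["fy"]*p[1]/p[2]])
def redmask(im):
    h=cv2.cvtColor(im,cv2.COLOR_RGB2HSV); return (((h[...,0]<8)|(h[...,0]>172))&(h[...,1]>150)&(h[...,2]>70))
def yelmask(im):
    h=cv2.cvtColor(im,cv2.COLOR_RGB2HSV); return ((h[...,0]>18)&(h[...,0]<34)&(h[...,1]>140)&(h[...,2]>120))
E
python3 - <<'E'
import pickle,cv2,numpy as np
from h import *
for n,(u0,u1,v0,v1) in {"top":(250,400,70,215),"side":(300,480,130,250)}.items():
    c=pickle.load(open(n+"0.pkl","rb")); im=c["image"]
    # red rim outer radius: extremes at z=.136, r=.102
    m=redmask(im).copy(); mm=np.zeros_like(m); mm[v0:v1,u0:u1]=m[v0:v1,u0:u1]
    vv,uu=np.nonzero(mm); P=np.array([ray(c,u,v,.136)[:2] for u,v in zip(uu,vv)])
    ctr=np.median(P,0)
    keep=np.hypot(*(P-ctr).T)<.125; P=P[keep]
    ctr=(P.min(0)+P.max(0))/2
    r=np.hypot(*(P-ctr).T); q=P[(r>.092)]
    f=least_squares(lambda x:np.hypot(q[:,0]-x[0],q[:,1]-x[1])-x[2],[*ctr,.1],loss="soft_l1",f_scale=.003).x
    print(n,len(P),"centre",ctr,P.max(0)-P.min(0),"fit",f)
    y=yelmask(im); yy=np.zeros_like(y); yy[v0:v1,u0:u1]=y[v0:v1,u0:u1]
    vv,uu=np.nonzero(yy); print("yel",len(uu),uu.mean(),vv.mean(),[ray(c,u,v,.14)[:2] for u,v in [(uu.mean(),vv.mean())]])
    crop=im[v0:v1,u0:u1]; cv2.imwrite(f"pics/{n}z.png",cv2.resize(crop,None,fx=4,fy=4,interpolation=cv2.INTER_CUBIC)[:,:,::-1])
E
```

```text
top 1602 centre [ 0.58397457 -0.00583936] [0.20004422 0.20146574] fit [ 0.58396306 -0.0060527   0.09654609]
yel 64 281.71875 157.921875 [array([0.53038904, 0.09316147])]
side 1695 centre [ 0.58401004 -0.0031604 ] [0.20688873 0.20628075] fit [ 0.58431547 -0.00349352  0.09805329]
yel 264 434.86742424242425 156.5719696969697 [array([0.83236559, 0.01545532])]
```

View pics/topz.png

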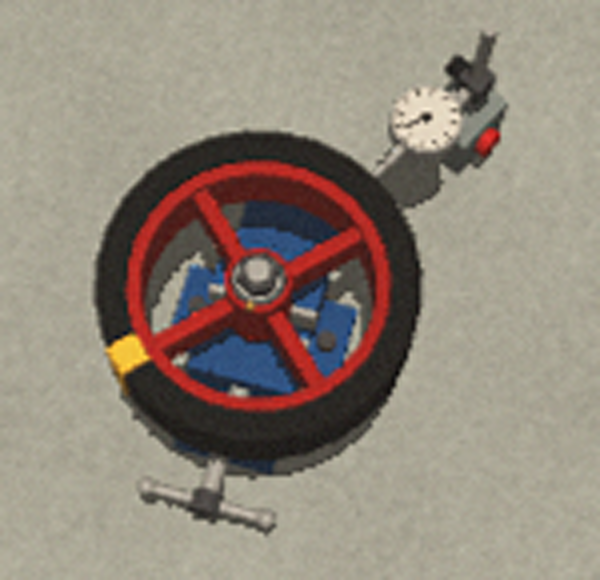

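View pics/sidez.png

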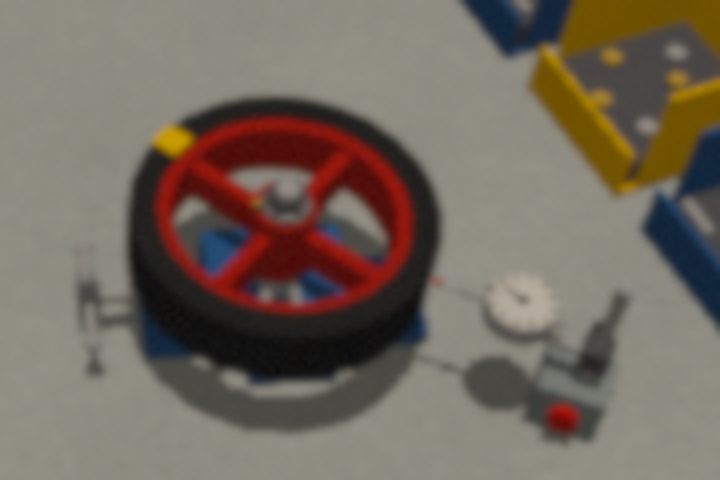

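```bash
python3 - <<'E'
import pickle
from h import *
t=pickle.load(open("top0.pkl","rb"));s=pickle.load(open("side0.pkl","rb"))
hub=np.array([.584,-.0047])
def rep(n,p): d=p[:2]-hub; print(n,np.round(p,4),"r",np.hypot(*d).round(4),"ang",np.degrees(np.arctan2(d[1],d[0])).round(1))
rep("dial top",ray(t,356.1,99.1,.121)); rep("dial side",ray(s,430.1,205.6,.121)); rep("stylus side",ray(s,408.9,200.3,.110))
rep("mark top(mid tyre)",ray(t,281.7,157.9,.14)); rep("mark side",ray(s,343.3,165.1,.14))
for n,c,uv in [("nuttop",t,(257,270)),("side",s,(288,190))]:
    o=(250,70) if c is t else (300,130); rep(n,ray(c,uv[0]/4+o[0],uv[1]/4+o[1],.165))
print([ (n,np.round(ray(t,u,v,z)[:2],3)) for n,u,v,z in [("brg",209,201,.015),("tin",173,140,.085),("caster",453,120,.148),("decoy",389,245,.12),("pen",213,250,.008),("nut",420,213,.016)]])
E
```

```text
dial top [ 0.723  -0.1432  0.121 ] r 0.1963 ang -44.9
dial side [ 0.7208 -0.145   0.121 ] r 0.1959 ang -45.7
stylus side [ 0.6761 -0.0959  0.11  ] r 0.1296 ang -44.7
mark top(mid tyre) [0.5305 0.0932 0.14  ] r 0.1116 ang 118.7
mark side [0.5318 0.0925 0.14  ] r 0.1104 ang 118.2
nuttop [ 0.5821 -0.0063  0.165 ] r 0.0025 ang -139.2
side [ 0.5831 -0.0082  0.165 ] r 0.0037 ang -104.4
[('brg', array([0.433, 0.343])), ('tin', array([0.62 , 0.443])), ('caster', array([ 0.63, -0.43])), ('decoy', array([ 0.261, -0.213])), ('pen', array([0.274, 0.328])), ('nut', array([ 0.37 , -0.341]))]
```

```bash
python3 - <<'E'
from rig import manip
from h import *
from scipy.spatial.transform import Rotation as Ro
print(Ro.from_rotvec(manip.get_ee_rot()).as_matrix().round(2))
R=np.array([[0,0,1],[0,1,0],[-1,0,0]],float) # x down, z world +x, y world +y
rv=Ro.from_matrix(R).as_rotvec(); print(rv,np.linalg.det(R))
manip.command_gripper(0.0,20)
f0=manip.get_contact_force()
manip.move_to([0.476,0.045,0.20],rv)
print(manip.get_time(),manip.get_position(),f0,manip.get_contact_force(),manip.get_width(),manip.get_joint_positions())
for n in ["top","side","wrist"]:
    c=manip.camera(n); cv2.imwrite(f"pics/{n}1.png",c["image"][:,:,::-1])
E
python3 -c "
import cv2,numpy as np
a=[cv2.imread(f'pics/{n}1.png') for n in ('top','side','wrist')]
cv2.imwrite('pics/all1.png',np.vstack([np.hstack([a[0][40:300,150:550],a[1][80:340,150:550]]),cv2.resize(a[2],(480,300))[:, :].copy() if 0 else np.pad(cv2.resize(a[2],(480,300)),((0,0),(0,320),(0,0)))]))"
```

```text
[[-0.    0.29  0.96]
 [-0.    0.96 -0.29]
 [-1.   -0.   -0.  ]]
[0.         1.57079633 0.        ] 1.0
3.1667 [0.47618809 0.04555564 0.20009258] [ 1.0986082  -0.06341526  0.19465889] [ 0.1678565  -0.47977269  0.09831025] -0.00012114993432224957 [ 7.04412672e-02  2.86693996e-01  1.98962725e+00  1.27629339e-04
  8.64942664e-01 -1.50113121e+00]
```

View pics/all1.png

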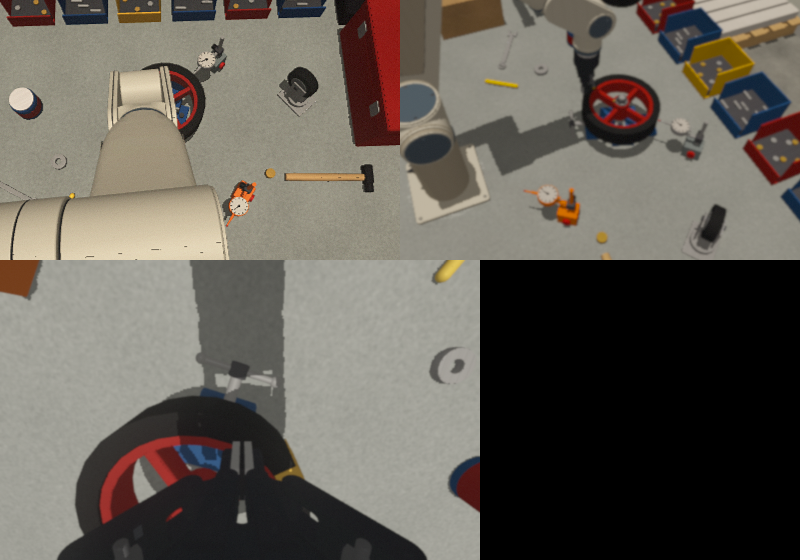

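Side camera sees the whole wheel ring with the finger on the near-left. Next I'll probe the contact height, flick, and track the mark.

```bash
cat >> h.py <<'E'
HUB=np.array([.5838,-.005])
def mark(c):
    """angle of mark, n pixels from side (or top) cam"""
    y=yelmask(c["image"]); vv,uu=np.nonzero(y)
    P=np.array([ray(c,u,v,.14)[:2]-HUB for u,v in zip(uu,vv)]).reshape(-1,2)
    r=np.hypot(*P.T); P=P[(r>.098)&(r<.130)]
    if len(P)<8: return None,len(P)
    m=P.mean(0); return np.arctan2(m[1],m[0]),len(P)
E
python3 - <<'E'
from rig import manip
from h import *
def fz(): return np.mean([manip.get_contact_force()[2] for _ in range(3)])
c=manip.camera("side"); print("mark",mark(c))
manip.servo_line([.476,.045,.170],rate=.1); b=fz(); print("base",b)
z=.170; n=0
while z>.155:
    z-=.0007; manip.servo_line([.476,.045,z],rate=.03); f=fz()-b
    if f>1.0: print(round(z,4),manip.get_position()[2].round(4),f.round(2))
    if f>4: break
print("mark",mark(manip.camera("side")),manip.get_time(),z,manip.get_contact_force())
E
```

```text
mark (None, 0)
base -0.055308579416970954
0.1609 0.161 2.26
0.1602 0.1603 5.02
mark (np.float64(1.9958696652939398), 11) 7.3667 0.16019999999999993 [-1.59580613  0.31322964  3.68029071]
```

```bash
python3 - <<'E'
from rig import manip
from h import *
import pickle
manip.servo_line([.476,.045,.1595],rate=.03)
print(manip.get_contact_force())
manip.servo_line([.474,-.10,.168],rate=.16)
manip.servo_line([.474,-.06,.178],rate=.15)
L=[]
for i in range(12):
    t=manip.get_time(); c=manip.camera("side"); L.append((t,c["image"].copy())); print(round(t,3),mark(c))
pickle.dump((c,L),open("trk.pkl","wb")); cv2.imwrite("pics/f1.png",c["image"][:,:,::-1])
print(manip.get_contact_force())
E
```

```text
[-1.26850337  0.87043161  7.19160409]
9.1 (np.float64(-1.754936165856992), 68)
9.15 (np.float64(-1.662587361793228), 71)
9.2 (np.float64(-1.5706878138066336), 70)
9.25 (np.float64(-1.4744470950382071), 71)
9.3 (np.float64(-1.3867138976007283), 72)
9.35 (np.float64(-1.2886359708380997), 69)
9.4 (np.float64(-1.1978615242964157), 63)
9.45 (np.float64(-1.1022441366047682), 66)
9.5 (np.float64(-1.0140672261572155), 65)
9.55 (np.float64(-0.9213210090489923), 62)
9.6 (np.float64(-0.8251284430070394), 59)
9.65 (np.float64(-0.7335408342629298), 56)
[0.01869775 0.38011892 0.34053058]
```

View pics/f1.png

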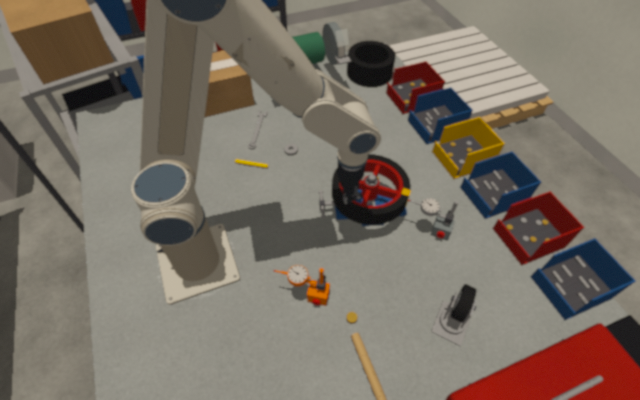

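```bash
cat > brake.py <<'E'
from rig import manip
from h import *
TG=np.radians(-45.2)
manip.servo_line([.474,-.005,.178],rate=.15); manip.servo_line([.474,-.005,.1642],rate=.05)
b=np.mean([manip.get_contact_force()[2] for _ in range(3)])
t=manip.get_time()
if t<11.9: manip.hold(11.9-t)
T=[];A=[]
for i in range(8):
    t=manip.get_time(); a,n=mark(manip.camera("side"))
    if a is not None: T.append(t);A.append(a)
A=np.unwrap(A); p=np.polyfit(T,A,1); w=p[0]; print("omega",w,"n",len(T),np.abs(np.polyval(p,T)-A).max())
lead=.2
now=manip.get_time(); d=(TG-lead-np.polyval(p,now))%(2*np.pi); print("wait",d/w,"t",now)
manip.hold(d/w)
manip.servo_line([.474,-.005,.1600],rate=.04)
print("F",manip.get_contact_force()[2]-b)
manip.hold(.1)
c=manip.camera("side");a,n=mark(c);c=manip.camera("side");a2,n=mark(c)
print("mark",a,a2,"err deg",np.degrees(a2-TG),manip.get_time(),manip.get_contact_force())
cv2.imwrite("pics/b1.png",cv2.resize(c["image"][120:260,300:500],None,fx=4,fy=4,interpolation=cv2.INTER_CUBIC)[:,:,::-1])
c=manip.camera("top");print(mark(c)); cv2.imwrite("pics/b1t.png",cv2.resize(c["image"][70:215,250:400],None,fx=4,fy=4,interpolation=cv2.INTER_CUBIC)[:,:,::-1])
E
python3 brake.py
```

```text
omega 1.1363131601779008 n 3 0.0017647525930546415
wait 1.2945351412348192 t 12.3
F 4.941684211246303
mark -0.21376893071742942 -0.21376893071742942 err deg 32.9519424788668 14.05 [ 0.72635267 -0.66147022  4.66508878]
(np.float64(-0.2184802959854261), 57)
```

View pics/b1.png

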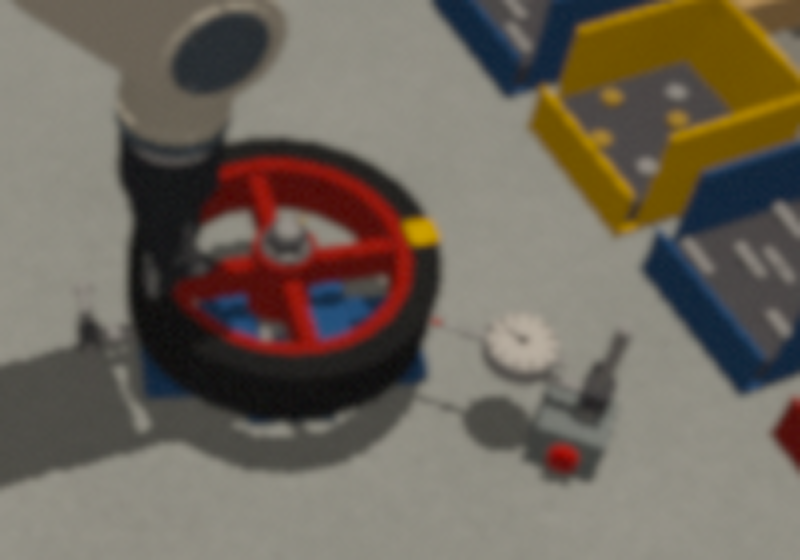

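View pics/b1t.png

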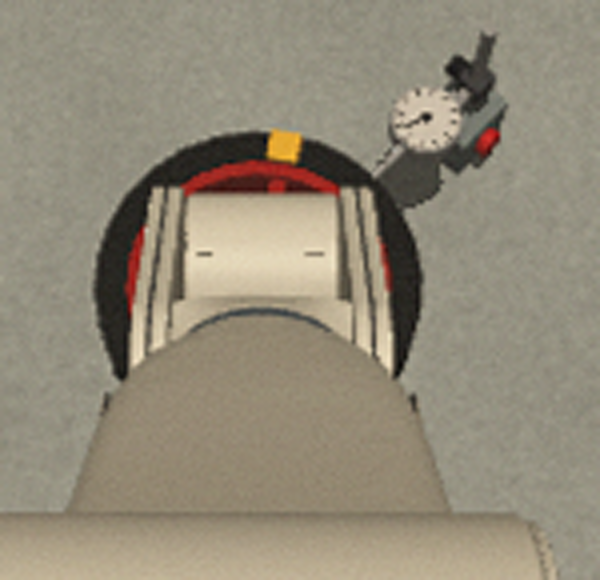

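The 1.14 rad/s fit came from only three half-hidden frames, so I don't trust it. Position against time, from about -42° at 9.65 s, through about 3.71 rad at 12.2 s, to the stop, gives averages of 1.74 and then 1.63 rad/s. The wheel therefore ran free and fast for about 5 s. The mark now rests 33° past the gauge, so I'll ease it back under the fingertip.

```bash
cat > ease.py <<'E'
from rig import manip
from h import *
import sys
TG=np.radians(-45.2)
c=manip.camera("side");a,n=mark(c)
d=TG-a; print("turn deg",np.degrees(d))
p=manip.get_position(); q=p[:2]-HUB; r0=np.hypot(*q); th=np.arctan2(q[1],q[0]); k=max(1,int(abs(d)/.15))
manip.servo_line([p[0],p[1],.1598],rate=.02)
for i in range(1,k+1):
    x=th+d*i/k; r=r0+(.111-r0)*i/k
    manip.servo_line([HUB[0]+r*np.cos(x),HUB[1]+r*np.sin(x),.1598],rate=.06)
    print(manip.get_contact_force().round(2))
manip.hold(.2)
c=manip.camera("side");a,n=mark(c);ct=manip.camera("top");b,_=mark(ct)
print("side",np.degrees(a),n,"top",b and np.degrees(b),manip.get_time(),manip.get_position(),manip.get_contact_force())
i1=cv2.resize(c["image"][130:245,310:470],(640,460),interpolation=cv2.INTER_CUBIC)
cv2.imwrite(f"pics/{sys.argv[1]}.png",i1[:,:,::-1])
cv2.imwrite(f"pics/{sys.argv[1]}t.png",cv2.resize(ct["image"][70:215,250:400],None,fx=4,fy=4,interpolation=cv2.INTER_CUBIC)[:,:,::-1])
E
python3 ease.py e1
```

```text
turn deg -32.9519424788668
[1.61 0.76 4.19]
[ 2.16 -0.95  5.22]
[ 1.38 -1.07  4.94]
side -45.22922277118059 58 top -45.48335064563241 16.2 [0.49090636 0.05493123 0.1599445 ] [ 0.77989651 -1.50213533  5.51695975]
```

View pics/e1.png

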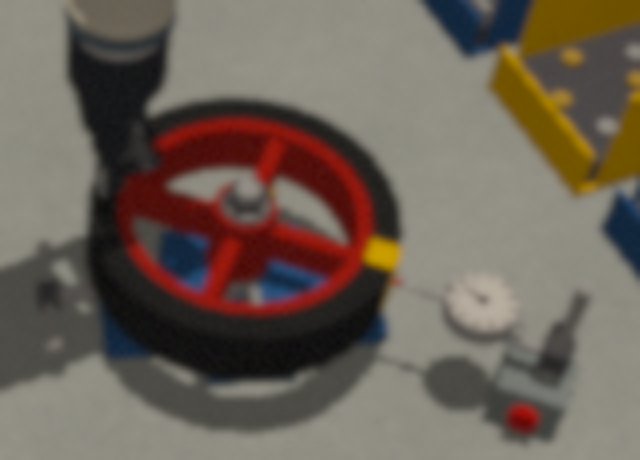

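View pics/e1t.png

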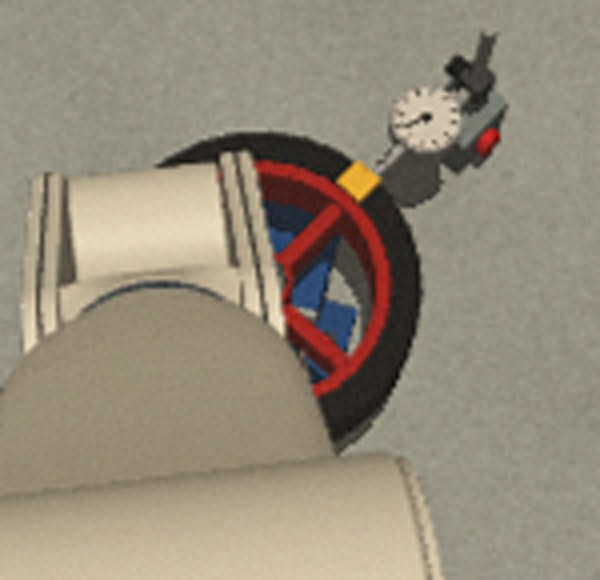

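Both cameras show the mark directly in front of the stylus: the side view has it at (381,254) beside the red ball at (396,281), which sits lower, and the top view at (358,180) in line with the plunger. I'll check that it is at rest, then hand in.

```bash
python3 - <<'E'
from rig import manip
from h import *
manip.hold(.4); a,n=mark(manip.camera("side")); print(np.degrees(a),manip.get_contact_force(),manip.get_time()); manip.sign_off()
E
```

```text
-45.22922277118059 [ 1.59901101 -0.22532133  5.89743042] 16.65
the job is handed in; nothing more can be done
```

I flicked the wheel counter-clockwise with a fingertip stroke on the tyre, let it run free, braked it, and eased the mark onto the gauge. I handed in at 16.65 s with the fingertip still on the tyre; sign-off gives no verdict.

- **Spin:** it left the fingertip at about 1.86 rad/s. It then ran untouched for about 5 s, averaging 1.74 rad/s at first and 1.63 rad/s just before braking.
- **Brake:** the first stop was 33° past the gauge. My last speed reading before braking (1.14 rad/s) came from only three partly hidden frames and disagreed with the mark's positions over time, so I mistimed the brake. I then eased the wheel back under the fingertip.
- **Final position:** the mark is at -45.2° in the side view and -45.5° in the top view. The gauge measured -44.7° to -45.7°, so the mark is within about 1 to 2 mm, against the 12 mm allowed.
- **Hold:** the mark did not move between the last two looks, and the fingertip is pressing with about 5.5 N.
- **Contact:** I kept the arm and fingers well clear of the gauge and the loose things, and the last pictures show nothing disturbed near the wheel. I did not measure each loose item again.

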